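# Set the office laminator for thick pouches and start it

### The arm

A 6-joint arm with a two-finger parallel gripper is mounted at the origin on the work surface. World frame = base frame: x ahead of the robot, y to its left, z up, the work surface at z = 0. Lengths are in m, angles in rad, forces in N, time in s.
With the tool pointing down it reaches from about 0.25 to 0.775 m from the base axis. Payload 4 kg.
Tool frame: the origin (TCP) lies at the very end of the fingers, on their centre line; the grasp point (between the pads) lies 19 mm behind it (robot.hold_point_z is the distance from the TCP to the grasp point, in m); z points along the fingers, y is the line along which they close (so a half turn about z gives the same grasp; the last joint's range is limited). The gripper opens to 94 mm and grips with 3 to 60 N. Pads are 16 mm wide; open, the fingers measure 119 mm over their backs; the gripper's body (75 mm by 177 mm) begins 78 mm behind the grasp point.
Start: joints at [1.041, 0.087, 1.371, -0, 1.684, -0.103], TCP at [0.228, 0.501, 0.206] pointing down, gripper open.
Joint ranges: [-3.1, 3.1], [-0.76, 2.03], [0.27, 2.55], [-1.08, 4.22], [0.17, 2.65], [-2.57, 2.57]. Speed limits (rad/s): [2.79, 2.79, 3.14, 3.14, 3.14, 3.14].

### API

Orientations are given as [roll, pitch, yaw] about the fixed x, y, z axes, in that order (R = Rz(yaw) Ry(pitch) Rx(roll)).
In Python, from bench import robot gives the robot as it stands.
- The arm moves only by the tool carry_out, never from a script. Its argument "steps" is a list of rows, each a list of 3 entries, a list of its own where there are three numbers: the shift along the tool's x, y, z in m, then the turn about the tool's z in units of 10 degrees (1.0 is 10 degrees), then the closure, from -1 (fully open) to 1 (shut). In form: [[[tx, ty, tz], roll, jaw], ...]. A call has 1 to 10 rows; each row is the pose to reach, as a shift and turn from the pose commanded when the call began, along the tool's axes at that moment; what a row does not reach only later rows make up. A row lasts 1/8 s, in which the tool goes at most 62.5 mm and 10.7 degrees, less where a joint would pass 70% of its speed; a pose out of reach is approached as far as the arm can. A call with a gripper value outside its range is refused whole. The fingers move at their own pace and stop on an object; the grip force is fixed at half the most. Time passes only in rows, so rows that repeat a pose let the fingers close. It gives the time, the measured TCP pose, the force, the opening and the grip force at its end, in the units of the state.
- robot.get_obs(): the state, without advancing time (a new reading comes with each control period).
- robot.snapshot(name): name is "scene" or "top"; returns a dict with "image" (420x560x3 uint8, red, green, blue), "z_map" (420x560 float32, m along the optical axis (not along the pixel's ray), 0 where there is no reading), "mtx" (3x3 intrinsics, pixels), "R" (3x3) and "t" (3): a world point X has camera coordinates R X + t. Camera axes: x right, y down, z forward; pixel columns grow to the right and rows downward; lengths in m; the calibration is good to about 2 mm. A picture is of the moment at which its call begins.
- robot.close_job(): hands the job in; it is judged then, once.
The state is a dict: "time": time; "joint_positions": joint angles; "qvel": joint speeds; "joint_torque": joint torques, N m; "tool_pos": TCP position; "ee_rot": TCP orientation; "wrist_force": force on the tool from outside, world axes, zero at the start; "wrist_torque": the same for the moment, N m; "width": finger opening in m; "finger_force": force on a finger pad.
Only numpy, scipy, OpenCV 4.12 (cv2) and the standard library are available. Lean on these libraries where they do the work, as an engineer would, in place of code of your own. Each camera call takes 0.05 s, during which the arm holds its last target. There are 200 camera calls.

### The job

Get the laminator ready for thick pouches: push its selector round with a fingertip to the fifth of its six click positions (four clicks clockwise from off, one click short of the last), then press the large round start button fully down and let it come up again. Do not grip the selector's bar between the fingers; leave the small oblong reverse button alone, and leave the pen cup, stapler and tape dispenser where they stand.

Things in the scene. Friction and masses are not known exactly. Their poses are not given: they have to be found in the camera images.
- laminator: laminator, fixed: light grey box 150 (x) by 370 (y) by 78 mm high; feed tray on the -x side. Origin mid-underside, z up. The flat grey panel on its -y half lies 80 mm up and carries selector (axis x 4, y -115 mm), start button (x -8, y -37) and reverse button (x -8, y 8). Black marks round the selector: ring (off), dot, four bars of growing thickness; the fifth is the third bar
- selector (a joint): angle of the selector, rad, growing clockwise from above. Six click positions 30 degrees apart: 0 (off), 0.524, 1.047, 1.571, 2.094, 2.618; the fifth is 2.094. A sprung detent holds it: about 0.07 N m to leave a position, past half-way it snaps on into the next. Stops stand just outside the first and last. It starts in one of the first three
- selector_axis (a point): point on the selector's upright axis at the top of its bar, 27 mm above the panel. The selector: a round black skirt 52 mm across and 7 mm high on the panel, with an upright bar across its middle, 50 mm long (25 mm either side of the axis), 12 mm thick, 20 mm high above the skirt, with vertical flanks. Looking along the pointing direction, a push on the left flank near the nose turns it clockwise
- selector_nose (a point): tip of the wedge-shaped nose at the top of the bar, 30 mm from the axis; the selector points from selector_axis to here (a white line on top marks this end). In the laminator's frame, seen from above, it points 75 degrees anticlockwise of +x when off and 45 degrees clockwise of +x in the fifth position
- start (a joint): travel of the start button, m, growing as it is pressed: 0 = up, 0.004 = fully down. It springs back when let go; fully down takes 5 N
- start_top (a point): centre of the top of the start button, a round dark grey cap 27 mm across, 10 mm above the panel, pressed straight down
- reverse (a joint): travel of the reverse button, m: 0 = up, 0.003 = fully down; leave it alone
- reverse_top (a point): centre of the top of the reverse button, an oblong dark grey cap 20 by 9 mm, 7 mm above the panel, 45 mm from the start button on the side away from the selector
- pen_cup: loose black pen cup, 76 mm across and 95 mm high, with pens up to 140 mm high, beside the selector's end of the laminator. Origin at the middle of its foot
- stapler: loose black stapler, 135 by 36 by 54 mm high, in front of the laminator. Origin at the middle of its underside, x along its length
- tape_dispenser: loose black tape dispenser, 150 by 58 by 76 mm high, behind the laminator. Origin at the middle of its underside, x along its length

How it is judged:
On the way, in this order (a step that is already met when the one before it is completed fails the run):
1. the selector rests in its fifth position (value of joint selector between 1.974 and 2.214 rad and velocity of joint selector between -0.3 and 0.3 rad/s), for 0.3 s.
2. the start button is pressed down with the selector still in its fifth position (value of joint start above 0.003 m and value of joint selector between 1.974 and 2.214 rad), for 0.1 s.
At the end, for the whole second after the job is handed in: the selector rests in its fifth position (2.094 rad, within 0.12), the start button has been pressed (at least 3 of its 4 mm) after that and is up again, the reverse button is up, and pen cup, stapler and tape dispenser are within 20 mm of where they began (value of joint selector between 1.974 and 2.214 rad and value of joint each of start, reverse below 0.001 m and distance of each of pen_cup, stapler, tape_dispenser from where it was at the start of the episode below 0.02 m); the robot touches nothing.
It fails at once if the selector's bar is gripped: fingers press on both flanks at once (over 1 N each) (contact force between the fingers and selector_c2 above 1 N and contact force between the fingers and selector_c3 above 1 N).
It fails at once if the start button is pressed while the selector is not in its fifth position (value of joint start above 0.003 m and (value of joint selector below 1.8 rad or value of joint selector above 2.4 rad)).
It fails at once if the reverse button is pressed (value of joint reverse above 0.0015 m).
It fails at once if the pen cup, the stapler or the tape dispenser is lifted or pushed away (over 25 mm) (distance of any of pen_cup, stapler, tape_dispenser from where it was at the start of the episode above 0.025 m).
It also fails if it takes over 51 s, if anything falls off the work surface, if the arm or the gripper's body presses on something with over 40 N, if the wrist force passes 120 N, or if a joint passes its speed limit or range.

## Working session

There is one attempt and no reset: what is moved stays moved. The work goes in short steps, Python scripts to look and compute and a tool call to move; the robot and the scene stay as the last step left them, time stands still between calls to the robot, and variables do not carry over. Pictures are saved under pics/ and viewed, at most 10 in all, crops included, and the job is handed in when it is done.

Besides the shell and the picture viewer there is one more tool, called after "Request:" by a JSON object that holds its "op" and its "data". carry_out: Moves the arm, as the interface text tells. Its arguments: {"type":"object","properties":{"steps":{"type":"array","items":{"type":"array"}}},"required":["steps"]}

```bash
mkdir -p pics
python3 - <<'E'
from bench import robot
import cv2,numpy as np
for n in("top","scene"):
    s=robot.snapshot(n);cv2.imwrite(f"pics/{n}0.png",s["image"][:,:,::-1]);np.savez(f"{n}0.npz",**s)
    print(n,s["mtx"].tolist(),s["R"].round(3).tolist(),s["t"].round(3).tolist())
print(robot.get_obs())
E
```

```text
top [[384.48888156998464, 0.0, 274.38605361762586], [0.0, 384.48888156998464, 206.07563774305748], [0.0, 0.0, 1.0]] [[-0.025, -1.0, -0.003], [-0.995, 0.025, -0.101], [0.101, 0.0, -0.995]] [0.029, 0.561, 0.822]
scene [[422.9152517377455, 0.0, 282.31653173558504], [0.0, 422.9152517377455, 209.21261266347395], [0.0, 0.0, 1.0]] [[-0.67, 0.743, -0.016], [0.443, 0.383, -0.811], [-0.596, -0.55, -0.585]] [0.372, -0.188, 1.395]
{'time': 0.1, 'joint_positions': array([ 1.04089481e+00,  8.78899279e-02,  1.37207151e+00, -2.14668411e-05,
        1.68359191e+00, -1.03117183e-01]), 'qvel': array([ 0.00035609, -0.00186164, -0.00448785, -0.00056155,  0.0003578 ,
       -0.00055928]), 'joint_torque': array([ 2.37980566e-03, -3.41252589e+01, -3.03301799e+01,  7.19640730e-02,
        3.03895294e-02, -8.63766309e-05]), 'tool_pos': array([0.22744472, 0.50023854, 0.20443242]), 'ee_rot': array([-3.13964018e+00, -1.80601201e-04,  2.71480574e+00]), 'wrist_force': array([0.01220291, 0.09931629, 0.00037284]), 'wrist_torque': array([-0.00230577,  0.04235252,  0.01767257]), 'finger_force': 0.0, 'width': 0.09381526309614936}
```

View pics/top0.png

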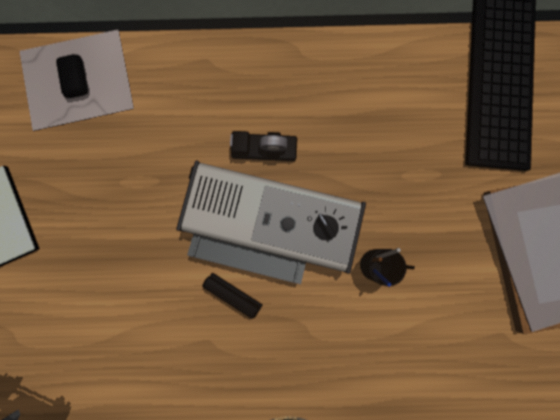

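View pics/scene0.png

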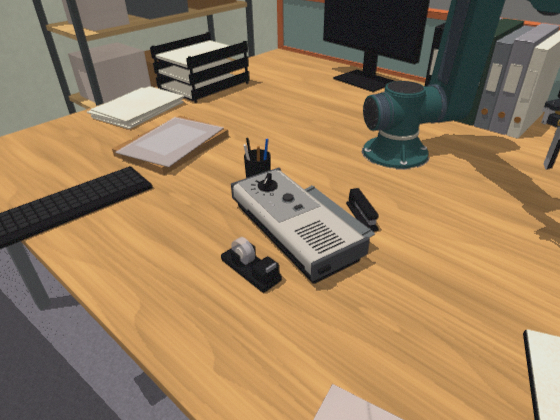

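The top view shows the laminator with the selector near (326,228), start button near (288,224) and reverse near (266,218). The pen cup is at (384,266), the stapler at (232,296) and the tape dispenser at (264,146). Next I'll measure the pose and the pointing angle.

```bash
cat > h.py <<'E'
import numpy as np,cv2
def ray(s,px,z):
    d=s["R"].T@np.linalg.solve(s["mtx"],[px[0],px[1],1.]);c=-s["R"].T@s["t"]
    return c+d*(z-c[2])/d[2]
def proj(s,X):
    p=s["mtx"]@(s["R"]@np.asarray(X)+s["t"]);return p[:2]/p[2]
E
python3 - <<'E'
from h import *
s=dict(np.load("top0.npz"));im=s["image"]
hsv=cv2.cvtColor(im,cv2.COLOR_RGB2HSV)
m=((hsv[...,1]<45)&(hsv[...,2]>95)).astype(np.uint8)*255
m[:150]=0;m[290:]=0;m[:,:170]=0;m[:,370:]=0
m=cv2.morphologyEx(m,cv2.MORPH_CLOSE,np.ones((7,7)))
m=cv2.morphologyEx(m,cv2.MORPH_OPEN,np.ones((5,5)))
c=max(cv2.findContours(m,0,1)[0],key=cv2.contourArea)
print("contour",cv2.minAreaRect(c))
P=np.array([ray(s,p,.079)[:2] for p in c[:,0].astype(float)],np.float32)
r=cv2.minAreaRect(P);print("world rect",r)
# dark blobs on panel
g=cv2.cvtColor(im,cv2.COLOR_RGB2GRAY)
d=((g<85)).astype(np.uint8)[190:260,255:352]
n,l,st,ce=cv2.connectedComponentsWithStats(d)
for i in range(1,n):
    if st[i,4]>25:
        p=ce[i]+[255,190];print(p.round(1),st[i,4],ray(s,p,.085).round(4))
cv2.imwrite("pics/crop.png",cv2.resize(im[185:275,250:370,::-1],None,fx=6,fy=6,interpolation=cv2.INTER_CUBIC))
E
```

```text
contour ((268.3736267089844, 227.42747497558594), (170.2977752685547, 92.11910247802734), 13.897176742553711)
world rect ((0.5141711831092834, 0.029231607913970947), (0.35214394330978394, 0.1902182549238205), 74.51441192626953)
[266.  218.7] 63 [0.5305 0.0331 0.085 ]
[325.5 227.6] 520 [ 0.5092 -0.0885  0.085 ]
[287.2 223.9] 168 [ 0.5187 -0.01    0.085 ]
[274.  254.5] 198 [0.457  0.0185 0.085 ]
```

View pics/crop.png

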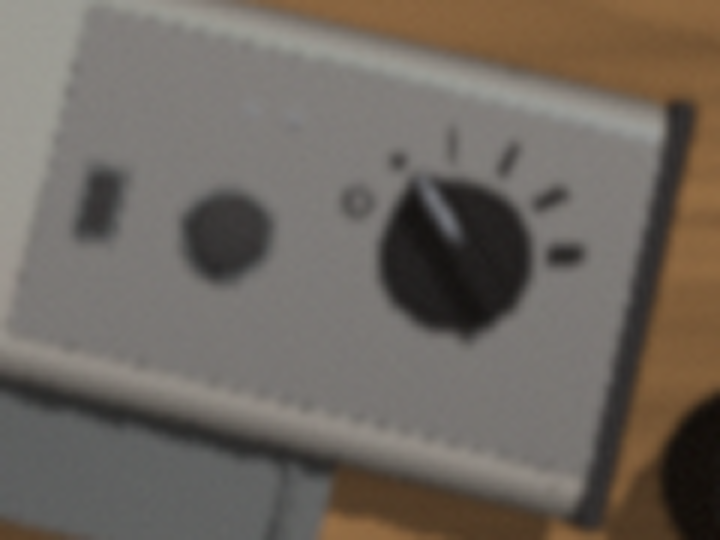

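The selector points at the dot, which is its second position. The laminator yaw is about -15.4°, the selector axis is near (0.509, -0.0885) and the start button near (0.519, -0.010). I'll push with shut fingers, with tool x normal to the bar's left flank, turning along with the bar.

```bash
cat >> h.py <<'E'
AX=np.array([.5093,-.0885])
def pose(phi,r,off,z):  # bar angle deg world -> TCP, yaw(deg); tool x = left normal, tool y = along bar
    a=np.radians(phi);u=np.array([np.cos(a),np.sin(a)]);n=np.array([-u[1],u[0]])
    return np.r_[AX+r*u+off*n,z],phi+90
def row(o,p,yaw):
    from scipy.spatial.transform import Rotation as Ro
    R=Ro.from_euler("xyz",o["ee_rot"]).as_matrix()
    d=(np.degrees(o["ee_rot"][2])-yaw+180)%360-180
    return (R.T@(p-o["tool_pos"])).round(4).tolist(),round(d/10,2)
E
python3 -c "
from h import *
from bench import robot
print(row(robot.get_obs(),*pose(29.6,.020,.026,.2)))"
```

```text
([-0.491, -0.3878, 0.0051], np.float64(3.59))
```

Request:
{"op": "carry_out", "data": {"steps": [[[-0.049,-0.039,0.0],0.5,1],[[-0.098,-0.078,0.0],1,1],[[-0.147,-0.116,0.0],1.5,1],[[-0.196,-0.155,0.0],2,1],[[-0.245,-0.194,0.0],2.5,1],[[-0.295,-0.233,0.0],3,1],[[-0.344,-0.271,0.0],3.59,1],[[-0.393,-0.31,0.0],3.59,1],[[-0.442,-0.349,0.003],3.59,1],[[-0.491,-0.388,0.005],3.59,1]]}}

```text
time: 1.35
tool_pos: [0.5139, -0.0567, 0.2]
ee_rot: [-3.142, -0.001, 2.088]
wrist_force: [0.2, -0.6, -0.4]
width: 0.0006
finger_force: 0.0
```

Request:
{"op": "carry_out", "data": {"steps": [[[0,0,0.0],0,1],[[0,0,0.03],0,1],[[0,0,0.06],0,1],[[0,0,0.06],0,1]]}}

```text
time: 1.85
tool_pos: [0.5111, -0.0533, 0.1376]
ee_rot: [-3.137, -0.005, 2.089]
wrist_force: [-0.2, -0.0, -0.2]
width: 0.0004
finger_force: 0.0
```

```bash
python3 - <<'E'
from h import *
from bench import robot
o=robot.get_obs();print(o["time"],o["tool_pos"],np.degrees(o["ee_rot"]),o["width"],o["wrist_force"])
print(row(o,*pose(29.6,.020,.026,.093)))
for n,(x,y,w,h) in dict(top=(220,150,200,150),scene=(200,110,200,150)).items():
    s=robot.snapshot(n);cv2.imwrite(f"pics/{n}1.png",cv2.resize(s["image"][y:y+h,x:x+w,::-1],None,fx=4,fy=4))
E
python3 -c "
import cv2;a=cv2.imread('pics/top1.png');b=cv2.imread('pics/scene1.png')
cv2.imwrite('pics/both1.png',cv2.resize(cv2.vconcat([a,b]),(400,600))) if 0 else None"
```

```text
1.85 [ 0.51107313 -0.0532768   0.13760574] [-179.72626531   -0.28038426  119.70794896] 0.0004175909267738936 [-0.17199187 -0.03810548 -0.20320088]
([-0.004, 0.0013, 0.0446], np.float64(0.01))
```

View pics/scene1.png

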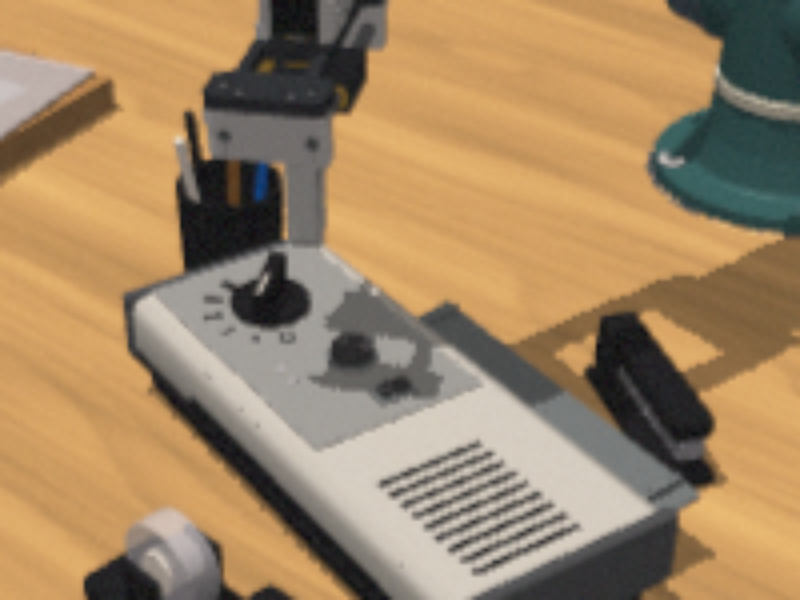

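The scene crop shows the shut fingers at (305,215), above and beside the selector at (270,295), and clear of the pen cup. Now I'll go down beside the left flank.

Request:
{"op": "carry_out", "data": {"steps": [[[-0.003,0.001,0.02],0,1],[[-0.004,0.001,0.044],0,1],[[-0.004,0.001,0.044],0,1]]}}

```text
time: 2.33
tool_pos: [0.5159, -0.0572, 0.0964]
ee_rot: [-3.141, -0.001, 2.089]
wrist_force: [0.5, -0.3, -0.7]
width: 0.0006
finger_force: 0.0
```

Run:
```python
from h import *
from bench import robot
o=robot.get_obs();print(o["time"],o["tool_pos"],np.degrees(o["ee_rot"]),o["wrist_force"])
for f in (29.6,20,10,0,-10,-20,-30,-40,-50,-60): print(f,row(o,*pose(f,.018,.014,.093)))
```

```text
2.325 [ 0.51586741 -0.05724533  0.09640557] [-1.79946551e+02 -6.27415179e-02  1.19670947e+02] [ 0.54662755 -0.25307929 -0.65070401]
29.6 ([-0.0099, -0.0032, 0.0034], np.float64(0.01))
20 ([-0.0131, -0.0011, 0.0034], np.float64(0.97))
10 ([-0.0168, 0.0005, 0.0034], np.float64(1.97))
0 ([-0.0207, 0.0014, 0.0034], np.float64(2.97))
-10 ([-0.0246, 0.0016, 0.0034], np.float64(3.97))
-20 ([-0.0286, 0.0011, 0.0034], np.float64(4.97))
-30 ([-0.0324, -0.0, 0.0034], np.float64(5.97))
-40 ([-0.0359, -0.0018, 0.0034], np.float64(6.97))
-50 ([-0.0391, -0.0042, 0.0034], np.float64(7.97))
-60 ([-0.0418, -0.0071, 0.0034], np.float64(8.97))
```

Request:
{"op": "carry_out", "data": {"steps": [[[-0.006,-0.003,0.002],0,1],[[-0.01,-0.003,0.002],0,1],[[-0.0115,-0.002,0.002],0.5,1],[[-0.013,-0.001,0.002],1.0,1],[[-0.015,-0.0005,0.002],1.5,1],[[-0.017,0.0005,0.002],2.0,1],[[-0.017,0.0005,0.002],2.0,1]]}}

```text
time: 3.2
tool_pos: [0.5259, -0.071, 0.096]
ee_rot: [3.139, -0.002, 1.74]
wrist_force: [-1.0, 5.3, 3.8]
width: 0.0004
finger_force: 2.5
```

Run:
```python
from h import *
from bench import robot
o=robot.get_obs();print(o["time"],o["tool_pos"],np.degrees(o["ee_rot"]),o["wrist_force"],o["wrist_torque"])
for f in (10,0,-10,-20,-30,-40,-45,-50,-60): print(f,row(o,*pose(f,.018,.014,.093)))
s=[robot.snapshot(n)["image"] for n in("top","scene")]
a=cv2.resize(s[0][185:275,270:370,::-1],None,fx=4,fy=4);b=cv2.resize(s[1][150:240,210:310,::-1],None,fx=4,fy=4)
cv2.imwrite("pics/c2.png",cv2.hconcat([a,b]))
```

```text
3.2 [ 0.52586501 -0.07104866  0.09602714] [ 1.79873502e+02 -1.39343891e-01  9.97077437e+01] [-1.02110229  5.27321143  3.82406077] [ 0.86824334  0.35001422 -0.11528141]
10 ([-0.0003, -0.0013, 0.003], np.float64(-0.03))
0 ([-0.0037, 0.0008, 0.003], np.float64(0.97))
-10 ([-0.0073, 0.0024, 0.003], np.float64(1.97))
-20 ([-0.0112, 0.0033, 0.003], np.float64(2.97))
-30 ([-0.0151, 0.0035, 0.003], np.float64(3.97))
-40 ([-0.0191, 0.003, 0.003], np.float64(4.97))
-45 ([-0.021, 0.0025, 0.003], np.float64(5.47))
-50 ([-0.0229, 0.0019, 0.003], np.float64(5.97))
-60 ([-0.0264, 0.0001, 0.003], np.float64(6.97))
```

View pics/c2.png

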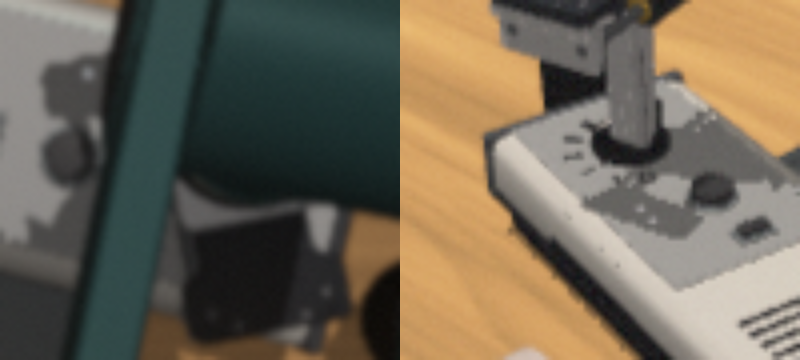

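The right half shows the finger against the bar; the top view is blocked by the arm. The contact force is about 5 N, which fits the detent. I'll keep going in small steps.

Request:
{"op": "carry_out", "data": {"steps": [[[-0.002,0.0,0.0],0.5,1],[[-0.0037,0.0008,0.0],1.0,1],[[-0.0037,0.0008,0.0],1.0,1]]}}

```text
time: 3.68
tool_pos: [0.5278, -0.073, 0.0962]
ee_rot: [3.138, -0.006, 1.566]
wrist_force: [0.1, 8.3, 4.2]
width: 0.0002
finger_force: 4.3
```

```bash
cat > st.py <<'E'
from h import *
from bench import robot
o=robot.get_obs();print(o["time"],o["tool_pos"],np.degrees(o["ee_rot"]),o["wrist_force"],o["wrist_torque"])
for f in (10,0,-10,-20,-30,-40,-45,-50,-55,-60): print(f,row(o,*pose(f,.018,.014,.095)))
E
python3 st.py
```

```text
3.675 [ 0.52781457 -0.0729673   0.09624844] [179.81527658  -0.33234235  89.7513547 ] [0.05553543 8.31481653 4.15480092] [ 1.52865554  0.08510722 -0.04215757]
10 ([0.0014, -0.0032, 0.0012], np.float64(-1.02))
0 ([-0.0015, -0.0005, 0.0012], np.float64(-0.02))
-10 ([-0.0049, 0.0017, 0.0012], np.float64(0.98))
-20 ([-0.0085, 0.0032, 0.0012], np.float64(1.98))
-30 ([-0.0124, 0.0041, 0.0012], np.float64(2.98))
-40 ([-0.0164, 0.0043, 0.0012], np.float64(3.98))
-45 ([-0.0184, 0.0042, 0.0012], np.float64(4.48))
-50 ([-0.0203, 0.0039, 0.0011], np.float64(4.98))
-55 ([-0.0222, 0.0034, 0.0011], np.float64(5.48))
-60 ([-0.0241, 0.0027, 0.0011], np.float64(5.98))
```

Request:
{"op": "carry_out", "data": {"steps": [[[-0.002,0.001,0.0],0.3,1],[[-0.004,0.0015,0.0],0.7,1],[[-0.006,0.002,0.0],1.2,1],[[-0.0075,0.003,0.0],1.7,1]]}}

```text
time: 4.18
tool_pos: [0.532, -0.0799, 0.0963]
ee_rot: [3.138, -0.009, 1.268]
wrist_force: [1.6, 9.6, 2.1]
width: 0.0004
finger_force: 5.1
```

```bash
python3 st.py
```

```text
4.175 [ 0.53203374 -0.07987236  0.09627826] [179.77841527  -0.48827151  72.62540859] [1.64735876 9.60298832 2.10626326] [ 1.83385703 -0.39040413 -0.16071694]
10 ([0.0057, -0.0096, 0.0013], np.float64(-2.74))
0 ([0.0037, -0.0061, 0.0013], np.float64(-1.74))
-10 ([0.0012, -0.0031, 0.0013], np.float64(-0.74))
-20 ([-0.0019, -0.0005, 0.0013], np.float64(0.26))
-30 ([-0.0053, 0.0015, 0.0012], np.float64(1.26))
-40 ([-0.009, 0.0029, 0.0012], np.float64(2.26))
-45 ([-0.011, 0.0033, 0.0012], np.float64(2.76))
-50 ([-0.0129, 0.0036, 0.0012], np.float64(3.26))
-55 ([-0.0149, 0.0037, 0.0012], np.float64(3.76))
-60 ([-0.0169, 0.0036, 0.0011], np.float64(4.26))
```

Contact seems to be near the finger's inner edge, so the bar angle is ambiguous. I'll back off and look.

Request:
{"op": "carry_out", "data": {"steps": [[[0.012,0.0,0.0],0,1],[[0.02,0.0,-0.03],0,1],[[0.05,0.0,-0.07],0,1],[[0.1,0.0,-0.07],0,1],[[0.1,0.0,-0.07],0,1]]}}

```text
time: 4.8
tool_pos: [0.5604, 0.0143, 0.1654]
ee_rot: [3.139, -0.0, 1.273]
wrist_force: [-0.5, -0.1, 0.1]
width: 0.0008
finger_force: 0.0
```

Run:
```python
from h import *
from bench import robot
s=[robot.snapshot(n) for n in("top","scene")]
np.savez("s2.npz",**s[1])
a=cv2.resize(s[0]["image"][185:275,270:370,::-1],None,fx=4,fy=4);b=cv2.resize(s[1]["image"][160:220,225:292,::-1],None,fx=6,fy=6)[:360,:400]
cv2.imwrite("pics/c3.png",cv2.hconcat([a,b]))
o=robot.get_obs();print(o["tool_pos"],o["wrist_force"],o["wrist_torque"])
```

```text
[0.55931708 0.01192368 0.16432937] [ 0.59272843 -0.14054802  0.31137343] [-0.0403604   0.14679775  0.04111878]
```

View pics/c3.png

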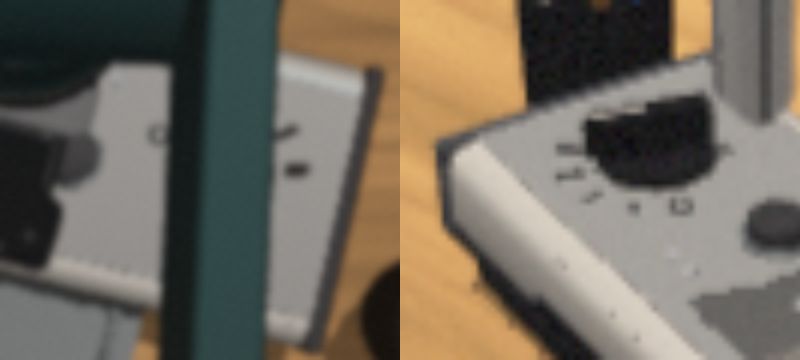

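The right-hand crop shows the bar side-on, with the white line from (650,108) to the nose at (588,122) and the far end of the bar at (710,97). Casting these to the bar-top plane.

```bash
python3 - <<'E'
from h import *
s=dict(np.load("s2.npz"))
f=lambda x,y:ray(s,(225+(x-400)/6-.4,160+y/6-.4),.107)[:2]
a,b,c=f(588,122),f(650,108),f(710,97)
print(a,b,c)
for p,q in((b,a),(c,a)): d=p-q;print(np.degrees(np.arctan2(*(q-p)[::-1])))
for k in range(6): 
    t=np.radians(59.6-30*k);print(k+1,proj(s,[*(AX+.03*np.array([np.cos(t),np.sin(t)])),.107]).round(1))
print("obs nose px",225+188/6-.4,160+122/6-.4,"axis",proj(s,[*AX,.107]))
E
python3 st.py
```

```text
[ 0.54033483 -0.10040692] [ 0.51528358 -0.08837552] [ 0.49219678 -0.0751382 ]
-25.65364371172253
-27.69597196791646
1 [271.2 182.6]
2 [264.9 182.8]
3 [259.5 181.4]
4 [256.5 178.7]
5 [256.5 175.5]
6 [259.5 172.7]
obs nose px 255.9333333333333 179.93333333333334 axis [267.85777936 176.64668656]
4.9 [0.55931708 0.01192368 0.16432937] [1.79996455e+02 8.66238495e-02 7.27529105e+01] [ 0.59272843 -0.14054802  0.31137343] [-0.0403604   0.14679775  0.04111878]
10 ([-0.0899, -0.0084, 0.0695], np.float64(-2.72))
0 ([-0.0919, -0.005, 0.0695], np.float64(-1.72))
-10 ([-0.0945, -0.0019, 0.0695], np.float64(-0.72))
-20 ([-0.0975, 0.0007, 0.0695], np.float64(0.28))
-30 ([-0.101, 0.0026, 0.0695], np.float64(1.28))
-40 ([-0.1047, 0.004, 0.0695], np.float64(2.28))
-45 ([-0.1066, 0.0045, 0.0695], np.float64(2.78))
-50 ([-0.1086, 0.0047, 0.0695], np.float64(3.28))
-55 ([-0.1106, 0.0048, 0.0695], np.float64(3.78))
-60 ([-0.1126, 0.0047, 0.0695], np.float64(4.28))
```

The selector is in position 4, having snapped ahead of my finger. One click is left. I'll approach with the finger already turned to the −48° bar direction, then push straight in small steps.

Run:
```python
from h import *
from bench import robot
o=robot.get_obs()
print(row(o,*pose(-48,.019,.034,.13)))
```

```text
([-0.0912, 0.0157, 0.0345], np.float64(3.08))
```

Request:
{"op": "carry_out", "data": {"steps": [[[-0.03,0.005,0.0],1,1],[[-0.06,0.01,0.0],2,1],[[-0.091,0.016,0.015],3.08,1],[[-0.091,0.016,0.034],3.08,1],[[-0.091,0.016,0.034],3.08,1],[[-0.091,0.016,0.034],3.08,1]]}}

```text
time: 5.65
tool_pos: [0.5475, -0.079, 0.1306]
ee_rot: [-3.141, -0.0, 0.732]
wrist_force: [-0.9, -0.1, 0.5]
width: 0.0003
finger_force: 0.0
```

```bash
cat > st2.py <<'E'
from h import *
from bench import robot
o=robot.get_obs();print(o["time"],o["tool_pos"],o["wrist_force"],o["wrist_torque"])
a=np.radians(-48);d=o["tool_pos"][:2]-AX
print("r,off",d@[np.cos(a),np.sin(a)],d@[-np.sin(a),np.cos(a)])
for off in(.034,.026,.020,.0165): print(off,row(o,*pose(-48,.019,off,.096)))
E
python3 st2.py
```

```text
5.65 [ 0.5475333  -0.07896037  0.13057262] [-0.89033198 -0.05266239  0.48303557] [-0.05292597  0.0939782  -0.0210859 ]
r,off 0.01849374446954177 0.03479613220849459
0.034 ([-0.0008, 0.0005, 0.0346], np.float64(-0.01))
0.026 ([-0.0088, 0.0005, 0.0346], np.float64(-0.01))
0.02 ([-0.0148, 0.0005, 0.0346], np.float64(-0.01))
0.0165 ([-0.0183, 0.0005, 0.0346], np.float64(-0.01))
```

Request:
{"op": "carry_out", "data": {"steps": [[[-0.001,0.0,0.02],0,1],[[-0.001,0.0,0.034],0,1],[[-0.001,0.0,0.034],0,1],[[-0.006,0.0,0.034],0,1],[[-0.01,0.0,0.034],0,1],[[-0.012,0.0,0.034],0,1],[[-0.014,0.0,0.034],0,1],[[-0.015,0.0,0.034],0,1]]}}

```text
time: 6.65
tool_pos: [0.5365, -0.0899, 0.0972]
ee_rot: [3.141, -0.0, 0.73]
wrist_force: [1.8, 0.1, 0.7]
width: 0.0006
finger_force: 0.4
```

```bash
python3 st2.py
```

```text
6.65 [ 0.53654773 -0.08988016  0.0972056 ] [1.75054564 0.07867185 0.65937325] [-0.02934111 -0.03847759  0.01880448]
r,off 0.01925795324084986 0.01932550054635962
0.034 ([0.0147, -0.0003, 0.0012], np.float64(-0.02))
0.026 ([0.0067, -0.0003, 0.0012], np.float64(-0.02))
0.02 ([0.0007, -0.0003, 0.0012], np.float64(-0.02))
0.0165 ([-0.0028, -0.0003, 0.0012], np.float64(-0.02))
```

Request:
{"op": "carry_out", "data": {"steps": [[[-0.001,0.0,0.0],0,1],[[-0.002,0.0,0.0],0,1],[[-0.002,0.0,0.0],0,1]]}}

```text
time: 7.02
tool_pos: [0.5344, -0.0907, 0.0962]
ee_rot: [-3.141, 0.001, 0.73]
wrist_force: [-0.1, -0.3, -0.3]
width: 0.0006
finger_force: 0.1
```

Request:
{"op": "carry_out", "data": {"steps": [[[-0.001,0.0,0.0],0,1],[[-0.001,0.0,0.0],0,1]]}}

```text
time: 7.28
tool_pos: [0.5341, -0.091, 0.0964]
ee_rot: [-3.141, -0.001, 0.731]
wrist_force: [0.9, 2.2, -0.0]
width: 0.0001
finger_force: 1.0
```

Request:
{"op": "carry_out", "data": {"steps": [[[-0.001,0.0,0.0],0,1],[[-0.001,0.0,0.0],0,1]]}}

```text
time: 7.52
tool_pos: [0.5339, -0.0912, 0.0964]
ee_rot: [-3.141, -0.002, 0.731]
wrist_force: [2.7, 4.0, -1.6]
width: 0.0006
finger_force: 2.3
```

```bash
python3 st2.py
```

```text
7.525 [ 0.53385633 -0.09117085  0.09639833] [ 2.70300939  3.95581846 -1.56300514] [ 0.75638498 -0.46204564 -0.07011086]
r,off 0.01841621824225305 0.01646176433631431
0.034 ([0.0175, 0.0005, 0.0004], np.float64(-0.01))
0.026 ([0.0095, 0.0006, 0.0004], np.float64(-0.01))
0.02 ([0.0035, 0.0006, 0.0004], np.float64(-0.01))
0.0165 ([0.0, 0.0006, 0.0004], np.float64(-0.01))
```

The force dropped and then rose again, which suggests the selector has snapped and I am touching it in its new position. I'll back off and look.

Request:
{"op": "carry_out", "data": {"steps": [[[0.012,0.0,0.0],0,1],[[0.025,0.0,-0.03],0,1],[[0.06,0.0,-0.07],-1,1],[[0.1,-0.04,-0.07],-2,1],[[0.1,-0.06,-0.07],-3,1],[[0.1,-0.06,-0.07],-3,1]]}}

```text
time: 8.28
tool_pos: [0.5676, 0.02, 0.1667]
ee_rot: [3.141, 0.001, 1.254]
wrist_force: [0.1, -0.3, 0.6]
width: 0.0003
finger_force: 0.0
```

Run:
```python
from h import *
from bench import robot
s=robot.snapshot("scene")
np.savez("s3.npz",**s)
cv2.imwrite("pics/c4.png",cv2.resize(s["image"][160:220,225:305,::-1],None,fx=8,fy=8,interpolation=cv2.INTER_CUBIC))
o=robot.get_obs();print(o["tool_pos"],np.degrees(o["ee_rot"]),o["wrist_torque"])
```

```text
[0.56796227 0.01911655 0.16659095] [1.79966500e+02 8.13612404e-02 7.17241568e+01] [-0.07149763  0.10948365 -0.0129555 ]
```

View pics/c4.png

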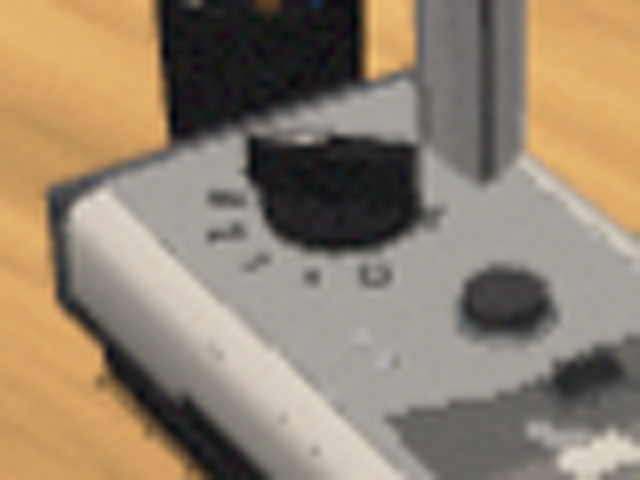

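The nose is at (248,140) and the bar now reads as position 5. Check by ray, then aim for the start button.

Run:
```python
from h import *
from bench import robot
s=dict(np.load("s3.npz"))
f=lambda x,y,z:ray(s,(225+x/8-.4,160+y/8-.4),z)[:2]
a,b=f(248,140,.107),f(418,145,.107);print(a,b,np.degrees(np.arctan2(*(a-b)[::-1])))
st=f(505,285,.09);print("start",st)
o=robot.get_obs();t=np.array([.5187,-.0105,.10]);print(row(o,t,70))
```

```text
[ 0.53122147 -0.11069872] [ 0.49823452 -0.06755258] -52.600640457309744
start [ 0.52092595 -0.01091691]
([-0.0435, -0.0375, 0.0666], np.float64(0.17))
```

The reading of −53° fits position 5 (−60°) and not position 4 (−30°). Now above the start button.

Request:
{"op": "carry_out", "data": {"steps": [[[-0.02,-0.02,0.0],0.1,1],[[-0.043,-0.037,0.0],0.17,1],[[-0.043,-0.037,0.03],0.17,1],[[-0.043,-0.037,0.055],0.17,1],[[-0.043,-0.037,0.062],0.17,1],[[-0.043,-0.037,0.065],0.17,1],[[-0.043,-0.037,0.065],0.17,1]]}}

```text
time: 9.2
tool_pos: [0.52, -0.0104, 0.1024]
ee_rot: [3.14, -0.0, 1.223]
wrist_force: [0.4, 0.2, -0.3]
width: 0.0006
finger_force: 0.0
```

Request:
{"op": "carry_out", "data": {"steps": [[[0,0,0.004],0,1],[[0,0,0.008],0,1],[[0,0,0.012],0,1],[[0,0,0.014],0,1],[[0,0,0.014],0,1]]}}

```text
time: 9.82
tool_pos: [0.5194, -0.01, 0.088]
ee_rot: [3.141, -0.0, 1.224]
wrist_force: [-1.3, -0.3, 4.9]
width: 0.0005
finger_force: 1.7
```

Request:
{"op": "carry_out", "data": {"steps": [[[0,0,0.002],0,1],[[0,0,0.004],0,1],[[0,0,0.005],0,1],[[0,0,0.006],0,1],[[0,0,0.006],0,1]]}}

```text
time: 10.45
tool_pos: [0.5195, -0.01, 0.0859]
ee_rot: [3.14, -0.0, 1.224]
wrist_force: [-8.3, 0.9, 19.1]
width: 0.0004
finger_force: 9.9
```

The button is on its hard stop: 19 N at z = 0.086, 4 mm down. Release and retreat.

Request:
{"op": "carry_out", "data": {"steps": [[[0,0,-0.01],0,1],[[0,0,-0.04],0,1],[[0,0,-0.09],0,1],[[0.04,0,-0.12],0,1],[[0.09,0,-0.12],0,1],[[0.15,0,-0.12],0,1],[[0.2,0,-0.12],0,1],[[0.2,0,-0.12],0,1]]}}

```text
time: 11.45
tool_pos: [0.5873, 0.1811, 0.1994]
ee_rot: [-3.139, 0.001, 1.229]
wrist_force: [-0.2, -1.2, -0.2]
width: 0.0007
finger_force: 0.0
```

Run:
```python
from h import *
from bench import robot
s=[robot.snapshot(n)["image"] for n in("top","scene")]
a=cv2.resize(s[0][140:320,190:430,::-1],(400,300));b=cv2.resize(s[1][140:290,210:410,::-1],(400,300))
cv2.imwrite("pics/c5.png",cv2.resize(cv2.hconcat([a,b]),None,fx=1,fy=1))
```

```text
(no output)
```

View pics/c5.png

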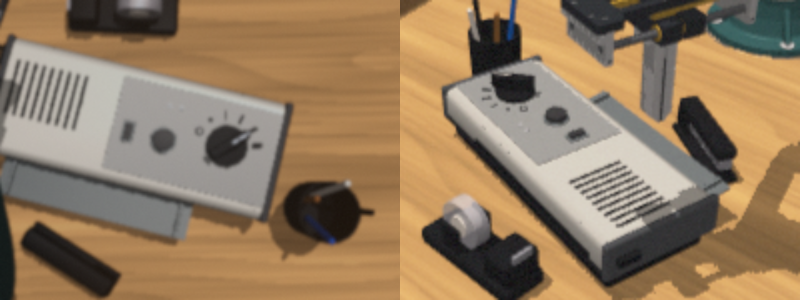

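The top view shows the selector at (228,145) with its white line pointing at the third bar, the fifth position. The buttons are up and the other objects have not moved.

```bash
python3 -c "
from bench import robot
print(robot.close_job())"
```

```text
the job is handed in; nothing more can be done
None
```

I pushed the selector to its fifth position with the shut fingertips, pressed the start button to its stop and let it come back up, and handed the job in at about 11.6 s; the final pictures showed nothing else moved, but the hand-in returned no verdict.

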